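# Fetch the steam dome from the parts carousel

## Task

At this model-railway painting bench, turn the parts carousel by the white bar on its hub until the compartment with the brass steam dome (the tall round-topped casting) faces the middle of the open front of the wire rack. Let go of the bar, then lift the dome out and stand it upright in the middle of the small round wooden painting stand, and release it.

Things in the scene. Friction and masses are not known exactly. Their poses are not given: they have to be found in the camera images.
- turn_bar (a point): White bar on the carousel hub, 64 mm long (own x), 14 thick (y), 36 tall; point: on its axis, 16 mm below its top. Turns the tray, either way (0.06 N m); stays where left. Turn gently: parts stand loose. Grey tray: radius 190, black floor 35 mm above the table, six equal open wedge compartments with walls and rim 16 mm high; middles along the bar's +x and every 60 degrees from it.
- stand: Fixed carousel stand with a steel wire rack, wire tops 109 mm above the table, over the back and sides of the tray. Origin: on the table, on the carousel's axis. Own -x points through the middle of the rack's open front: a gap 160 mm wide (y -80 to 80), reaching from the front edge to 60 mm behind the axis; pick from above only here. Rack spans x -120 to 205, y -205 to 205 mm.
- dome_center (a point): Centre of the loose, upright (z up) brass steam dome: round, 42 mm tall, dia 40 for the lowest 10 mm, then dia 39 and straight to 28 mm up, rounded top; 0.1 to 0.2 kg. Starts on the tray 130 mm from the axis, under the rack, 45 to 75 degrees left or right of the open front. Other castings are lower: flat round door (dia 56, 17 tall, steel strap), cylinder block (28 tall), open bogie frame (16).
- paint_stand_top (a point): Centre of the flat round top of the fixed wooden painting stand: top 72 mm in diameter, 40 mm above the table; foot 96 mm in diameter.

How it is judged:
On the way:
1. the dome, still standing in the tray, is brought wholly into the open front of the rack (its centre within 58 mm of the gap's middle line), the bar released (y of dome_center in the frame of stand between -0.058 and 0.058 m and x of dome_center in the frame of stand between -0.19 and -0.07 m and height (world z) of dome_center below 0.062 m and angle between dome_center's own z axis and vertical below 0.2 rad and contact force between the fingers and anything else below 0.1 N), for 0.2 s.
At the end, for the whole second after the job is handed in: The dome stands upright (within 10 degrees), foot down on the top of the painting stand, within 18 mm of its middle, and released (horizontal distance between dome_center and paint_stand_top below 0.018 m and z of dome_center in the frame of paint_stand_top between 0.016 and 0.026 m and angle between dome_center's own z axis and vertical below 0.17 rad); the robot touches nothing.
It also fails if it takes over 56 s, if anything falls off the work surface, if the arm or the gripper's body presses on something with over 40 N, if the wrist force passes 120 N, or if a joint passes its speed limit or range.

## Robot

A 7-joint arm with a two-finger parallel gripper is mounted at the origin on the work surface. World frame = base frame: x ahead of the robot, y to its left, z up, the work surface at z = 0. Lengths are in m, angles in rad, forces in N, time in s.
With the tool pointing down it reaches from about 0.4 to 0.85 m from the base axis. Payload 10.4 kg.
Tool frame: the origin (TCP) lies midway between the tips of the shut fingers; the grasp point (between the pads) lies 19 mm behind it; z points along the fingers, y is the line along which they close (so a half turn about z gives the same grasp; the last joint's range is limited). The gripper opens to 87 mm and grips with 3 to 60 N. Pads are 19 mm wide; open, the fingers measure 117 mm over their backs; the gripper's body (75 mm by 190 mm) begins 51 mm behind the grasp point.
Start: joints at [1.181, 0.332, -0.065, 1.46, 0.022, 1.35, -0.088], TCP at [0.224, -0.583, 0.223] pointing down, gripper open.
Joint ranges: [-2.6, 2.6], [-0.5, 2.12], [-1.47, 1.34], [0.16, 2.42], [-1.27, 4.41], [0.06, 2.06], [-2.6, 2.6]. Speed limits (rad/s): [2.22, 2.22, 2.79, 2.79, 3.14, 3.14, 3.14].

## Interface

Orientations are given as a unit quaternion [x, y, z, w].
In Python, from bench import r gives the robot as it stands.
- The arm moves only by the tool arm_command, never from a script. Its argument "moves" is one flat list of numbers, 4 for each row, row after row: the shift along the tool's x, y, z in cm, then the turn about the tool's z in degrees. A call has 1 to 12 rows; each row shifts and turns the commanded pose from where the row before left it, along the tool's axes as they then stand; what a row does not reach is not made up. A row lasts 1/12 s, in which the tool goes at most 41.7 mm and 7.16 degrees, less where a joint would pass 70% of its speed; a pose out of reach is approached as far as the arm can. A call with a gripper value outside its range is refused whole. "fingers" is the opening in per cent of the stroke, from 0 (shut) to 100 (fully open), set as the call begins (left out, the last holds). The fingers move at their own pace and stop on an object; "squeeze" is the grip in N (left out, the last holds). Time passes only in rows, so rows that do not move let the fingers close. It gives the time, the measured TCP pose, the force, the opening and the grip force at its end, in the units of the state.
- r.read_state(): the state, without advancing time (a new reading comes with each control period).
- r.camera(name): name is "scene" or "top" or "wrist"; returns the picture (384x512x3 uint8, red, green, blue); there is no depth.
- r.camera_info(name): a dict with "fx", "fy", "cx", "cy" (pixels), "k1" (the pictures are not rectified: a ray, as slopes to the right and down, at radius r is drawn at 1 + k1 r^2 times it, then the intrinsics apply), "origin" and "attitude" of the camera in the world. Camera axes: x right, y up, looking along -z (the intrinsics and any distortion apply to the point x, -y, -z); pixel columns grow to the right and rows downward; lengths in m; the calibration is good to about 2 mm. A picture is of the moment at which its call begins: read the wrist's pose just before it. camera_info takes no time and is no camera call; for the wrist camera it gives the pose at the moment of the call.
- r.close_job(): hands the job in; it is judged then, once.
The state is a dict: "time": time; "joint_positions": joint angles; "joint_vel": joint speeds; "joint_torque": joint torques, N m; "ee_pos": TCP position; "eef_rot": TCP orientation; "ft_force": force on the tool from outside, world axes, zero at the start; "torque": the same for the moment, N m; "width": finger opening in m; "grip_force": force on a finger pad.
Only numpy, scipy, OpenCV 4.12 (cv2) and the standard library are available. Lean on these libraries where they do the work, as an engineer would, in place of code of your own. Each camera call takes 0.05 s, during which the arm holds its last target. There are 200 camera calls.

## Working session

There is one attempt and no reset: what is moved stays moved. The work goes in short steps, Python scripts to look and compute and a tool call to move; the robot and the scene stay as the last step left them, time stands still between calls to the robot, and variables do not carry over. Pictures are saved under pics/ and viewed, at most 10 in all, crops included, and the job is handed in when it is done.

Besides the shell and the picture viewer there is one more tool, called after ">>>" as name(argument=value, ...), one argument or row to a line, values as JSON. arm_command: Moves the arm, as the interface text tells. Its arguments: {"type":"object","properties":{"moves":{"type":"array"},"fingers":{"type":"number"},"squeeze":{"type":"number"}},"required":["moves"]}

```bash
mkdir -p pics; ls; python3 - <<'E'
from bench import r
import cv2,numpy as np
s=r.read_state();print(s['time'],s['ee_pos'],s['eef_rot'],s['width'])
a=r.camera('scene');b=r.camera('top')
cv2.imwrite('pics/a.png',a[:,:,::-1]);cv2.imwrite('pics/b.png',b[:,:,::-1])
for n in('scene','top','wrist'):print(n,r.camera_info(n))
E
```

```text
pics
0.0 [ 0.22399266 -0.58308671  0.22174344] [ 9.83227292e-01  1.82383119e-01 -1.72975346e-04 -6.78175702e-04] 0.08699117596774779
scene {'fx': 378.5157771788043, 'fy': 378.5157771788043, 'cx': 252.09346612694162, 'cy': 190.6172824467377, 'k1': 0.003517140903573127, 'origin': array([ 1.11039873, -0.2865712 ,  0.59975815]), 'attitude': array([0.3742282 , 0.25343473, 0.51838413, 0.72594902])}
top {'fx': 430.984647960325, 'fy': 430.984647960325, 'cx': 246.65104156322445, 'cy': 192.81872463529578, 'k1': -0.044511256805782884, 'origin': array([ 0.45842149, -0.05243215,  1.16990558]), 'attitude': array([-0.03247123,  0.04314205,  0.70940281, -0.70273183])}
wrist {'fx': 309.39993816734966, 'fy': 309.39993816734966, 'cx': 254.6880054424875, 'cy': 188.41029371400916, 'k1': -0.07406883234193133, 'origin': array([ 0.29078048, -0.55772815,  0.3829231 ]), 'attitude': array([-0.10811167,  0.07477097, -0.56091475,  0.81737128])}
```

View pics/a.png

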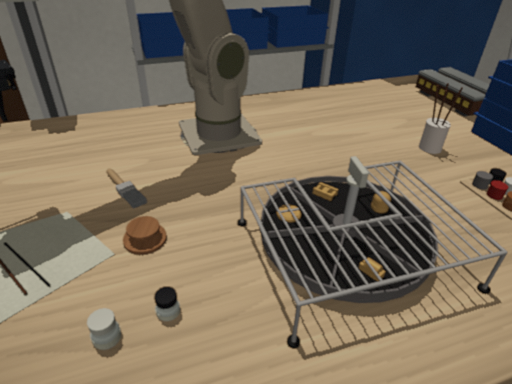

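View pics/b.png

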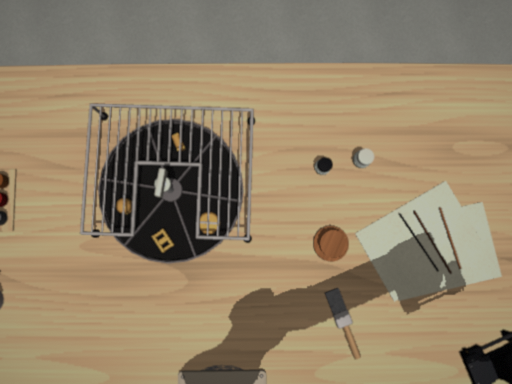

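Scene: the rack and tray are on the right, the white bar is at (357,172), the likely dome is at (380,202), and the wooden stand is at (145,235). Top: the bar is at (162,182), the tray centre is about (171,190), small round castings are at (124,206) and (208,222), the bogie frame is at (163,240), and the wooden stand is at (331,243). The front opens downward in the image, toward the robot.

```bash
cat > h.py <<'E'
import numpy as np,cv2
from scipy.spatial.transform import Rotation as R
def ray(ci,u,v):
    K=np.array([[ci['fx'],0,ci['cx']],[0,ci['fy'],ci['cy']],[0,0,1.]])
    p=cv2.undistortPoints(np.array([[[u,v]]],float),K,np.array([ci['k1'],0,0,0.]))[0,0]
    d=R.from_quat(ci['attitude']).apply([p[0],-p[1],-1]);return np.array(ci['origin']),d/np.linalg.norm(d)
def plane(ci,u,v,z):
    o,d=ray(ci,u,v);return o+d*(z-o[2])/d[2]
def tri(c1,p1,c2,p2):
    o1,d1=ray(c1,*p1);o2,d2=ray(c2,*p2)
    t=np.linalg.lstsq(np.c_[d1,-d2],o2-o1,rcond=None)[0]
    a,b=o1+d1*t[0],o2+d2*t[1];return (a+b)/2,np.linalg.norm(a-b)
E
python3 - <<'E'
import cv2,numpy as np
a=cv2.imread('pics/a.png');b=cv2.imread('pics/b.png')
A=cv2.resize(a[150:350,235:505],None,fx=2.9,fy=2.9,interpolation=cv2.INTER_CUBIC)
B=cv2.resize(b[95:270,75:275],None,fx=3.4,fy=3.4,interpolation=cv2.INTER_CUBIC)
cv2.imwrite('pics/c.png',A);cv2.imwrite('pics/d.png',B)
E
```

```text
(no output)
```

View pics/c.png

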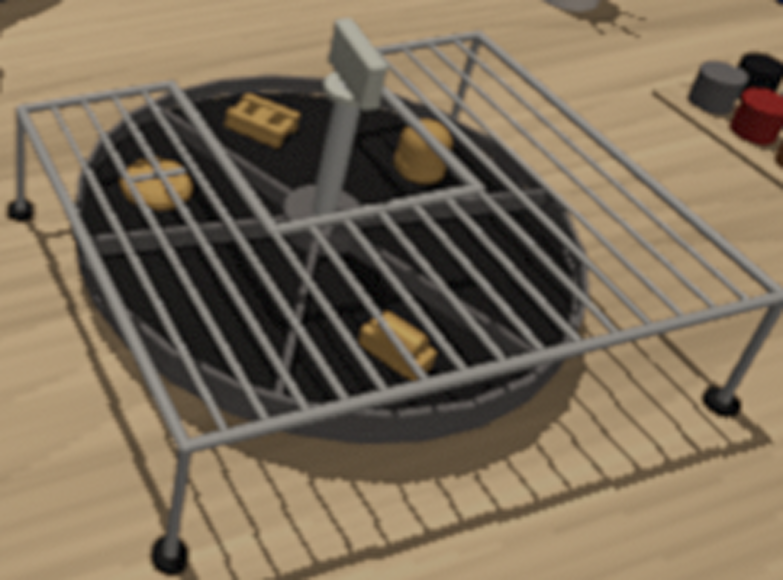

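View pics/d.png

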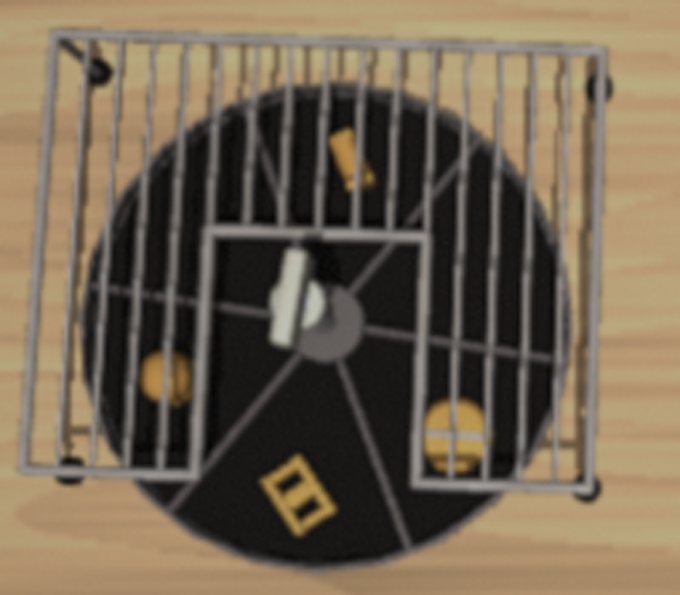

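Crop c confirms that the tall round-topped dome is on the +y side, at c (420,150). The strapped door is at c (157,183). In crop d, the dome is at (167,377), the bar top runs from (297,250) to (280,345), and the rack top corners are at (57,33), (605,48), (590,490) and (22,470).

```bash
python3 - <<'E'
from bench import r
from h import *
S=r.camera_info('scene');T=r.camera_info('top')
fc=lambda p:(p[0]/2.9+235-.3,p[1]/2.9+150-.3)
fd=lambda p:(p[0]/3.4+75-.3,p[1]/3.4+95-.3)
np.set_printoptions(precision=4,suppress=True)
cs=[plane(T,*fd(p),.107) for p in [(57,33),(605,48),(590,490),(22,470)]]
gap=[plane(T,*fd(p),.107) for p in [(208,233),(425,237),(416,486),(198,472)]]
print('rack',cs,'\ngap',gap)
for n,(p,q) in {'farbar':((345,20),(300,250)),'mid/end':((375,63),(280,345))}.items():print(n,tri(S,fc(p),T,fd(q)))
# rack fit: local xy of points -> world
L=np.array([[205,205],[205,-205],[-120,-205],[-120,205],[60,80],[60,-80],[-120,-80],[-120,80]])/1e3
W=np.array(cs+gap)[:,:2]
lc,wc=L.mean(0),W.mean(0);U,s,V=np.linalg.svd((L-lc).T@(W-wc));Rm=(U@V).T
o=wc-Rm@lc;print('stand',o,np.degrees(np.arctan2(Rm[1,0],Rm[0,0])),'res',(W-(L@Rm.T+o)).round(4).tolist())
tc=[plane(T,*fd(p),.051)[:2] for p in [(83,325),(570,325),(330,85),(320,567)]];print('tray',tc)
def blob(n,img,lo,hi,box):
    m=cv2.inRange(cv2.cvtColor(img,cv2.COLOR_BGR2HSV),lo,hi);M=np.zeros_like(m);x0,y0,x1,y1=box;M[y0:y1,x0:x1]=m[y0:y1,x0:x1]
    c=max(cv2.findContours(M,0,2)[0],key=cv2.contourArea);mm=cv2.moments(c);print(n,cv2.contourArea(c),cv2.boundingRect(c),cv2.fitEllipse(c));return mm['m10']/mm['m00'],mm['m01']/mm['m00'],c
a=cv2.imread('pics/a.png');b=cv2.imread('pics/b.png')
u,v,_=blob('dome top',b,(8,90,60),(30,255,255),(108,190,140,222));print(u,v,plane(T,u,v,.06))
u,v,_=blob('dome sc',a,(8,90,60),(30,255,255),(368,188,396,220));print(u,v,plane(S,u,v,.056))
u,v,_=blob('stand',b,(0,110,40),(14,255,255),(300,215,360,275));print(u,v,plane(T,u,v,.04),plane(T,u,v,.02))
u,v,c=blob('bar',b,(0,0,140),(179,60,255),(145,160,174,205));print(u,v,cv2.minAreaRect(c))
E
```

```text
rack [array([0.802 , 0.3233, 0.107 ]), array([ 0.7868, -0.0865,  0.107 ]), array([ 0.4589, -0.0718,  0.107 ]), array([0.4768, 0.339 , 0.107 ])] 
gap [array([0.6492, 0.2069, 0.107 ]), array([0.6448, 0.0474, 0.107 ]), array([0.463 , 0.0537, 0.107 ]), array([0.4744, 0.2111, 0.107 ])]
farbar (array([0.6094, 0.1077, 0.2399]), np.float64(0.016657605861002883))
mid/end (array([0.5658, 0.1506, 0.1695]), np.float64(0.02256060047651935))
stand [0.5883 0.1281] -2.4194976631550316 res [[0.0003, -0.001], [0.0024, -0.0012], [-0.0008, -0.0002], [-0.0002, 0.001], [-0.0024, 0.0013], [0.0, 0.0017], [-0.002, 0.0004], [0.0027, -0.002]]
tray [array([0.5885, 0.3156]), array([ 0.5853, -0.0588]), array([0.7759, 0.1273]), array([0.403 , 0.1317])]
dome top 67.0 (116, 198, 7, 15) ((120.23970794677734, 204.9413299560547), (8.496134757995605, 13.735998153686523), 9.55286693572998)
119.33582089552239 205.21641791044777 [0.5482 0.2592 0.06  ]
dome sc 197.5 (371, 193, 18, 20) ((379.4826354980469, 203.07742309570312), (16.662914276123047, 20.767236709594727), 163.98814392089844)
378.62869198312234 204.42784810126582 [0.5581 0.2348 0.056 ]
stand 921.0 (314, 226, 34, 35) ((330.6018981933594, 243.1864013671875), (34.068199157714844, 35.02082824707031), 141.87594604492188)
330.5190010857763 243.15273253709734 [ 0.4453 -0.2883  0.04  ] [ 0.445  -0.2925  0.02  ]
bar 122.0 (155, 169, 9, 27) ((158.79141235351562, 182.44113159179688), (6.29877233505249, 28.48567771911621), 9.66881275177002)
158.92896174863387 182.13114754098362 ((158.44593811035156, 181.82432556152344), (6.740358352661133, 26.797035217285156), 9.462321281433105)
```

```bash
python3 - <<'E'
from bench import r
from h import *
S=r.camera_info('scene');T=r.camera_info('top')
fc=lambda p:(p[0]/2.9+235-.3,p[1]/2.9+150-.3)
fd=lambda p:(p[0]/3.4+75-.3,p[1]/3.4+95-.3)
np.set_printoptions(precision=4,suppress=True)
ax=np.array([.588,.128])
for z in np.arange(.14,.26,.02):
    p=[plane(T,*fd(q),z)[:2] for q in [(297,250),(282,345)]];q=[plane(S,*fc(s),z)[:2] for s in [(345,20),(381,65),(333,35),(368,75)]]
    print(round(z,2),'top mid',(p[0]+p[1])/2-ax,np.linalg.norm(p[0]-p[1]),np.degrees(np.arctan2(*(p[0]-p[1])[::-1])),'scene mid',sum(q)/4-ax)
for a,b in [((92,287),(556,357)),((172,508),(478,140)),((257,122),(408,548))]:
    d=plane(T,*fd(a),.051)-plane(T,*fd(b),.051);print(np.degrees(np.arctan2(d[1],d[0])))
for n,p in [('T dome',plane(T,*fd((165,377)),.062)),('S dome',plane(S,*fc((423,152)),.056)),('door',plane(T,*fd((457,437)),.05))]:
    d=p[:2]-ax;print(n,p,np.linalg.norm(d),np.degrees(np.arctan2(d[1],d[0])))
E
```

```text
0.14 top mid [0.0086 0.0121] 0.06846585762409661 -8.258859547938625 scene mid [-0.0794  0.063 ]
0.16 top mid [0.0059 0.0084] 0.06713630161208796 -8.258859547938666 scene mid [-0.0532  0.0423]
0.18 top mid [0.0032 0.0047] 0.06580674560007918 -8.258859547938671 scene mid [-0.0271  0.0215]
0.2 top mid [0.0006 0.0009] 0.0644771895880705 -8.258859547938627 scene mid [-0.0009  0.0007]
0.22 top mid [-0.0021 -0.0028] 0.06314763357606185 -8.258859547938618 scene mid [ 0.0253 -0.0201]
0.24 top mid [-0.0048 -0.0066] 0.06181807756405307 -8.25885954793865 scene mid [ 0.0515 -0.0408]
80.89360226848892
140.53129415348235
19.77587867381854
T dome [0.547  0.2485 0.062 ] 0.12731871361861855 108.77677137030365
S dome [0.552  0.2443 0.056 ] 0.1217854482864634 107.18630432117008
door [0.5002 0.0282 0.05  ] 0.1329703214980842 -131.33159472494222
```

>>> arm_command(
  moves=[0,0,0,6.1,0,0,0,6.1,0,0,0,6.1,0,0,0,6.1,0,0,0,6.1,1.1,-3.46,0,0,1.1,-3.46,0,0,1.1,-3.46,0,0,1.1,-3.46,0,0,1.1,-3.46,0,0,1.1,-3.46,0,0,1.1,-3.46,0,0],
  fingers=100,
  squeeze=25,
)

```text
time: 1.1
ee_pos: [0.3403, -0.3554, 0.2223]
eef_rot: [0.997, -0.083, -0.0, 0.0]
ft_force: [0.7, -1.1, 0.3]
width: 0.087
grip_force: 0.0
```

```bash
python3 - <<'E'
from bench import r
from h import *
np.set_printoptions(precision=4,suppress=True)
s=r.read_state();print(s['time'],s['ee_pos'],R.from_quat(s['eef_rot']).as_matrix()[:,0],s['joint_positions'])
ci=r.camera_info('wrist');a=r.camera('wrist')[:,:,::-1];cv2.imwrite('pics/w1.png',a)
m=cv2.inRange(cv2.cvtColor(np.ascontiguousarray(a),cv2.COLOR_BGR2HSV),(0,110,40),(14,255,255))
for c in cv2.findContours(m,0,2)[0]:
    if cv2.contourArea(c)>300:
        e=cv2.fitEllipse(c);print(cv2.contourArea(c),e,plane(ci,*e[0],.04),plane(ci,*e[0],.005))
E
```

```text
1.1 [ 0.3403 -0.3554  0.2223] [ 0.9863 -0.1648 -0.0003] [ 0.8793  0.0488 -0.1701  1.7951  0.0088  1.2986 -1.0293]
5179.0 ((188.39735412597656, 86.14469909667969), (79.06944274902344, 83.4722671508789), 160.46522521972656) [ 0.4424 -0.3008  0.04  ] [ 0.4456 -0.294   0.005 ]
459.0 ((465.0310974121094, 43.6871452331543), (5.091151237487793, 155.8504638671875), 162.90380859375) [ 0.4412 -0.6016  0.04  ] [ 0.4443 -0.6255  0.005 ]
548.5 ((422.3619689941406, 48.51136016845703), (4.848262310028076, 206.97817993164062), 148.74365234375) [ 0.442  -0.5531  0.04  ] [ 0.4452 -0.572   0.005 ]
```

View pics/w1.png

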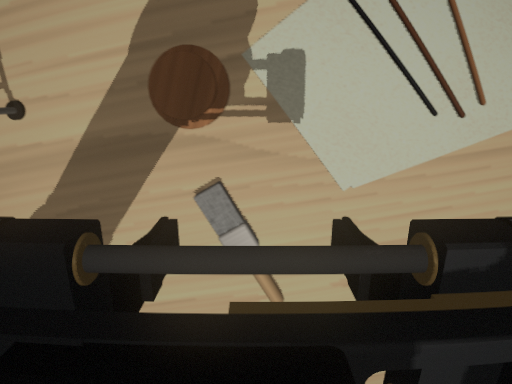

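The wrist view shows the wooden stand at (188,86), with its foot centred at about (0.4455, -0.294), which agrees with the top view. The path to the bar is clear.

>>> arm_command(
  moves=[1.1,-3.45,0,0,1.1,-3.45,0,0,1.1,-3.45,0,0,1.1,-3.45,0,0,1.1,-3.45,0,0,1.1,-3.45,0,0,1.1,-3.45,0,0,1.1,-3.45,0,0,1.1,-3.45,0,0,1.1,-3.45,0,0,1.1,-3.45,0,0,1.1,-3.45,0,0],
)

```text
time: 2.15
ee_pos: [0.5389, 0.0307, 0.2224]
eef_rot: [0.997, -0.083, -0.0, 0.0]
ft_force: [0.6, -1.3, 0.7]
width: 0.0868
grip_force: 0.0
```

>>> arm_command(
  moves=[1.1,-3.45,0,0,1.1,-3.45,0,0,1.1,-3.45,0,0,0,0,0,0,0,0,0,0],
)

```text
time: 2.57
ee_pos: [0.5879, 0.1283, 0.2216]
eef_rot: [0.997, -0.081, -0.001, -0.001]
ft_force: [0.2, -0.5, 0.1]
width: 0.0872
grip_force: 0.0
```

```bash
python3 - <<'E'
from bench import r
from h import *
np.set_printoptions(precision=4,suppress=True)
s=r.read_state();print(s['time'],s['ee_pos'],R.from_quat(s['eef_rot']).as_matrix()[:,0],s['joint_positions'])
a=r.camera('top')[:,:,::-1];w=r.camera('wrist')[:,:,::-1]
B=cv2.resize(a[95:270,75:275],None,fx=1.9,fy=1.9)
W=cv2.resize(w,(400,300));c=np.zeros((335,790,3),np.uint8);c[:B.shape[0],:B.shape[1]]=B;c[:300,385:785]=W
cv2.imwrite('pics/e.png',c)
E
```

```text
2.5667 [0.5879 0.1283 0.2216] [ 0.987  -0.161  -0.0019] [ 0.2045  0.3466 -0.6246  1.4997  0.2027  1.3622 -2.1666]
```

View pics/e.png

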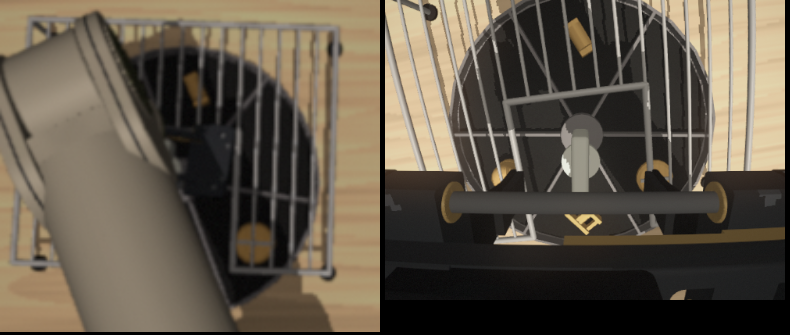

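Wrist panel: the bar at about (580,160) is parallel to the pads and midway between the fingers. Next I descend and grip it.

>>> arm_command(
  moves=[0,0,1.4,0,0,0,1.4,0,0,0,1.3,0,0,0,1.3,0,0,0,0,0],
)

```text
time: 3.08
ee_pos: [0.5867, 0.1244, 0.1657]
eef_rot: [0.997, -0.083, -0.002, 0.001]
ft_force: [0.1, -0.3, -0.1]
width: 0.0873
grip_force: 0.0
```

>>> arm_command(
  moves=[0,0,0,0,0,0,0,0,0,0,0,0,0,0,0,0,0,0,0,0,0,0,0,0,0,0,0,0,0,0,0,0],
  fingers=0,
  squeeze=20,
)

```text
time: 3.75
ee_pos: [0.5881, 0.1261, 0.1686]
eef_rot: [0.997, -0.083, 0.0, -0.0]
ft_force: [1.0, 5.7, -0.2]
width: 0.0413
grip_force: 3.7
```

>>> arm_command(
  moves=[0,0,0,0,0,0,0,0],
)

```text
time: 3.92
ee_pos: [0.5885, 0.1292, 0.1688]
eef_rot: [0.997, -0.081, 0.001, -0.002]
ft_force: [3.7, 10.1, -2.9]
width: 0.033
grip_force: 20.0
```

```bash
python3 - <<'E'
from bench import r
from h import *
w=r.camera('wrist')[:,:,::-1];cv2.imwrite('pics/f.png',w)
E
```

```text
(no output)
```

View pics/f.png

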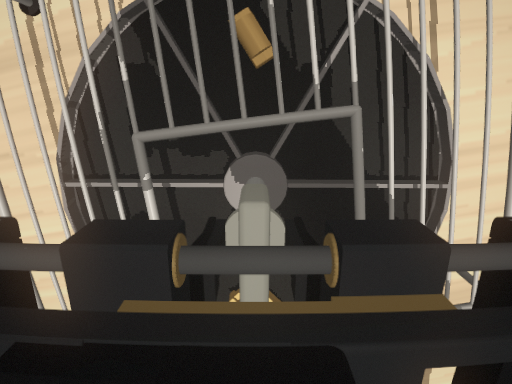

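The pads closed to 33 mm, which is the collar under the bar, seen at (255,235). I'll open, rise and grip again.

>>> arm_command(
  moves=[0,0,0,0,0,0,0,0,0,0,0,0,0,0,-0.5,0,0,0,-0.6,0,0,0,0,0],
  fingers=60,
)

```text
time: 4.47
ee_pos: [0.5887, 0.126, 0.1812]
eef_rot: [0.997, -0.083, 0.001, -0.0]
ft_force: [0.1, -0.4, 0.3]
width: 0.0517
grip_force: 0.0
```

>>> arm_command(
  moves=[0,0,0,0,0,0,0,0,0,0,0,0,0,0,0,0,0,0,0,0,0,0,0,0,0,0,0,0,0,0,0,0,0,0,0,0],
  fingers=0,
)

```text
time: 5.22
ee_pos: [0.5885, 0.1294, 0.1795]
eef_rot: [0.997, -0.081, 0.001, -0.002]
ft_force: [6.2, 11.2, -6.3]
width: 0.014
grip_force: 20.0
```

The grip is now 14 mm, so it is on the bar. I'll turn it about -68° in tool terms, with gentle ramps.

>>> arm_command(
  moves=[0,0,0,-0.5,0,0,0,-1,0,0,0,-1.5,0,0,0,-2,0,0,0,-2.5,0,0,0,-2.5,0,0,0,-2.5,0,0,0,-2.5,0,0,0,-2.5,0,0,0,-2.5,0,0,0,-2.5,0,0,0,-2.5],
)

```text
time: 6.22
ee_pos: [0.5885, 0.1297, 0.1795]
eef_rot: [0.99, 0.138, 0.001, -0.002]
ft_force: [6.6, 12.4, -7.3]
width: 0.0135
grip_force: 20.0
```

>>> arm_command(
  moves=[0,0,0,-2.5,0,0,0,-2.5,0,0,0,-2.5,0,0,0,-2.5,0,0,0,-2.5,0,0,0,-2.5,0,0,0,-2.5,0,0,0,-2.5,0,0,0,-2.5,0,0,0,-2.5,0,0,0,-2.5,0,0,0,-2.5],
)

```text
time: 7.22
ee_pos: [0.5883, 0.1301, 0.1795]
eef_rot: [0.921, 0.389, 0.002, -0.002]
ft_force: [6.5, 12.1, -7.8]
width: 0.0136
grip_force: 20.0
```

>>> arm_command(
  moves=[0,0,0,-2.5,0,0,0,-2.5,0,0,0,-2.5,0,0,0,-2,0,0,0,-1.5,0,0,0,-1,0,0,0,-0.5,0,0,0,0,0,0,0,0],
)

```text
time: 7.97
ee_pos: [0.5881, 0.1301, 0.1794]
eef_rot: [0.874, 0.487, 0.002, -0.002]
ft_force: [5.8, 12.7, -7.3]
width: 0.0138
grip_force: 20.0
```

>>> arm_command(
  moves=[0,0,0,0,0,0,0,0,0,0,0,0,0,0,0,0,0,0,-1.5,0,0,0,-3,0,0,0,-3,0,0,0,-1.5,0],
  fingers=100,
)

```text
time: 8.63
ee_pos: [0.5888, 0.1261, 0.2732]
eef_rot: [0.875, 0.485, 0.002, 0.001]
ft_force: [-0.4, 0.1, 0.5]
width: 0.0588
grip_force: 0.0
```

```bash
python3 - <<'E'
from bench import r
from h import *
np.set_printoptions(precision=4,suppress=True)
s=r.read_state();X=R.from_quat(s['eef_rot']).as_matrix()[:,0];print(s['time'],s['ee_pos'],X,s['joint_positions'])
a=r.camera('scene')[:,:,::-1];cv2.imwrite('pics/s2.png',a)
w=r.camera('wrist')[:,:,::-1];cv2.imwrite('pics/w2.png',w)
c=np.zeros((390,790,3),np.uint8);c[:390,:430]=cv2.resize(a[150:345,240:455],(430,390));c[:268,432:790]=cv2.resize(w,(358,268))
cv2.imwrite('pics/g.png',c)
E
```

```text
8.6333 [0.5888 0.1261 0.2732] [0.5301 0.848  0.0022] [ 0.3493  0.3656 -0.8303  1.4154  0.2694  1.4737 -1.0314]
```

View pics/g.png

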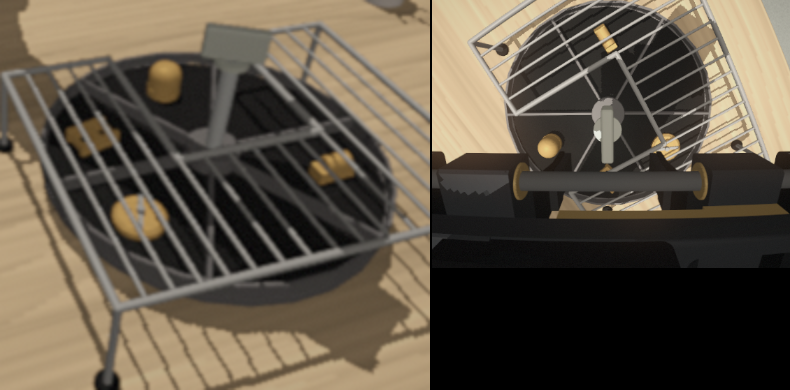

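Scene panel: the dome now stands upright in the open front at (165,82). Wrist panel: the dome is at (550,146). Next I measure it.

```bash
python3 - <<'E'
from bench import r
from h import *
np.set_printoptions(precision=4,suppress=True)
S=r.camera_info('scene');W=r.camera_info('wrist')
def blob(f,box):
    a=cv2.imread(f);m=cv2.inRange(cv2.cvtColor(a,cv2.COLOR_BGR2HSV),(8,90,70),(30,255,255));M=0*m;x0,y0,x1,y1=box;M[y0:y1,x0:x1]=m[y0:y1,x0:x1]
    c=max(cv2.findContours(M,0,2)[0],key=cv2.contourArea);return cv2.boundingRect(c),cv2.fitEllipse(c)
b,e=blob('pics/s2.png',(305,172,340,210));print(b,e)
u=b[0]+b[2]/2-.5; v=b[1]+b[3]/2-.5
print('S',plane(S,u,v,.056),plane(S,*e[0],.056))
b2,e2=blob('pics/w2.png',(140,180,215,235));print(b2,e2)
print('W',plane(W,*e2[0],.06),tri(S,(u,v),W,e2[0]))
E
```

```text
(314, 180, 17, 21) ((322.019287109375, 189.80320739746094), (16.440412521362305, 23.129392623901367), 5.843331813812256)
S [0.4658 0.1352 0.056 ] [0.4651 0.1357 0.056 ]
(151, 191, 35, 36) ((167.88165283203125, 208.66648864746094), (30.99720573425293, 37.22047805786133), 40.773441314697266)
W [0.4664 0.1373 0.06  ] (array([0.4639, 0.1365, 0.0543]), np.float64(0.00013343534605451658))
```

>>> arm_command(
  moves=[0,0,0,-6,0,0,0,-6,0,0,0,-6,0,0,0,-6,0,0,0,-5.6,0.1,-3.2,0,0,0.1,-3.2,0,0,0.1,-3.2,0,0,0.1,-3.1,0,0,0,0,3.5,0,0,0,3.5,0,0,0,3,0],
  fingers=75,
)

```text
time: 9.73
ee_pos: [0.4606, 0.1341, 0.1678]
eef_rot: [0.722, 0.692, -0.0, 0.001]
ft_force: [0.4, -1.2, -1.0]
width: 0.0653
grip_force: 0.0
```

>>> arm_command(
  moves=[0,0,0,0,0,0,0,0],
)

```text
time: 9.9
ee_pos: [0.4603, 0.1349, 0.1688]
eef_rot: [0.722, 0.692, -0.001, -0.001]
ft_force: [-0.1, 0.7, 1.2]
width: 0.0653
grip_force: 0.0
```

```bash
python3 - <<'E'
from bench import r
from h import *
np.set_printoptions(precision=4,suppress=True)
s=r.read_state();X=R.from_quat(s['eef_rot']).as_matrix()[:,0];print(s['time'],s['ee_pos'],X,s['width'],s['joint_positions'])
W=r.camera_info('wrist');w=r.camera('wrist')[:,:,::-1];cv2.imwrite('pics/w3.png',w);S=r.camera_info('scene');a=r.camera('scene')[:,:,::-1]
c=np.zeros((384,790,3),np.uint8);c[:,:512]=w;c[:334,514:790]=cv2.resize(a[110:277,260:398],(276,334));cv2.imwrite('pics/w3v.png',c)
m=cv2.inRange(cv2.cvtColor(np.ascontiguousarray(w),cv2.COLOR_BGR2HSV),(8,90,70),(30,255,255))
for c in cv2.findContours(m,0,2)[0]:
    if cv2.contourArea(c)>150:
        e=cv2.fitEllipse(c);print(cv2.contourArea(c),cv2.boundingRect(c),e,plane(W,*e[0],.06))
E
```

```text
9.9 [0.4603 0.1349 0.1688] [ 0.0414  0.9991 -0.0001] 0.06534614827012995 [ 0.5618  0.1547 -0.9984  1.861   0.1378  1.2024 -0.5229]
3991.0 (183, 292, 329, 22) ((352.987548828125, 303.63726806640625), (15.69316577911377, 436.47491455078125), 88.62969970703125) [0.5559 0.0071 0.06  ]
210.0 (296, 274, 30, 14) ((310.9881896972656, 280.3745422363281), (14.66823673248291, 29.731937408447266), 93.1232681274414) [0.5122 0.0367 0.06  ]
570.0 (375, 233, 24, 54) ((386.24371337890625, 259.6979064941406), (24.140308380126953, 50.27863311767578), 173.85548400878906) [0.5862 0.0558 0.06  ]
1549.0 (34, 219, 103, 68) ((197.67471313476562, 193.04647827148438), (100.3901138305664, 189.86524963378906), 0.0) [0.4083 0.1309 0.06  ]
1580.5 (236, 159, 43, 48) ((257.1206359863281, 182.86138916015625), (42.458980560302734, 47.71297073364258), 179.89979553222656) [0.4627 0.1383 0.06  ]
710.5 (446, 63, 37, 24) ((461.52984619140625, 73.80583953857422), (24.5017147064209, 42.552494049072266), 80.7737045288086) [0.6414 0.2278 0.06  ]
767.0 (448, 32, 37, 26) ((466.0271911621094, 45.10891342163086), (27.76899528503418, 38.05242156982422), 88.41940307617188) [0.6435 0.2512 0.06  ]
```

View pics/w3v.png

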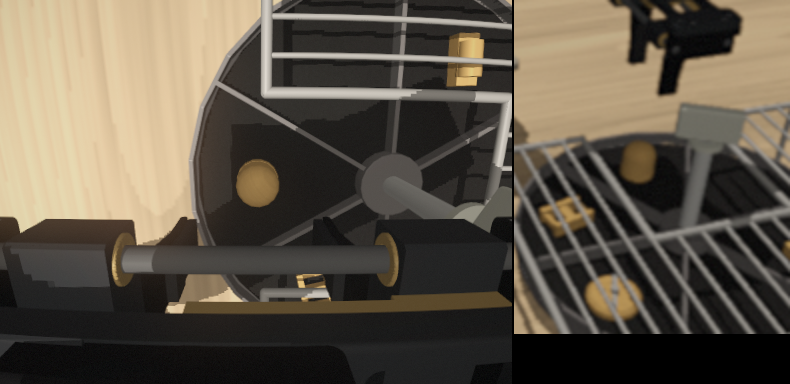

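Wrist panel: the dome is at (257,183), giving about (0.4615, 0.1375), with clear room on both sides. I'll nudge over it and descend.

>>> arm_command(
  moves=[0.25,0.1,2.5,0,0,0,2.5,0,0,0,2.5,0,0,0,2,0,0,0,1.5,0,0,0,1,0,0,0,0.7,0,0,0,0,0,0,0,0,0],
)

```text
time: 10.75
ee_pos: [0.4631, 0.138, 0.0434]
eef_rot: [0.722, 0.692, 0.0, 0.0]
ft_force: [0.2, -0.7, 0.9]
width: 0.0653
grip_force: 0.0
```

>>> arm_command(
  moves=[0,0,0,0,0,0,0,0,0,0,0,0,0,0,0,0,0,0,0,0,0,0,0,0,0,0,0,0],
  fingers=0,
  squeeze=20,
)

```text
time: 11.33
ee_pos: [0.4626, 0.1377, 0.0427]
eef_rot: [0.722, 0.692, 0.0, 0.0]
ft_force: [0.0, -1.0, 3.8]
width: 0.0385
grip_force: 20.0
```

The grip is 38.5 mm, so the dome is held. I'll lift it and carry it over.

>>> arm_command(
  moves=[0,0,-0.5,0,0,0,-1,0,0,0,-2,0,0,0,-2.5,0,0,0,-2.5,0,0,0,-2.5,0,0,0,-2,0,0,0,-1.5,0,0,0,-1,0,0,0,-0.5,0,0,0,0,0],
  squeeze=30,
)

```text
time: 12.25
ee_pos: [0.4627, 0.1379, 0.2033]
eef_rot: [0.722, 0.692, 0.0, 0.001]
ft_force: [0.8, 0.3, -1.8]
width: 0.0383
grip_force: 30.0
```

>>> arm_command(
  moves=[-0.8,0,0,0,-1.6,0,0,0,-2.4,0,0,0,-3,0,0,0,-3,0,0,0,-3,0,0,0,-3,0,0,0,-3,0,0,0,-3,0,0,0,-3,0,0,0,-3,0,0,0,-3,0,0,0],
)

```text
time: 13.25
ee_pos: [0.4479, -0.1818, 0.2013]
eef_rot: [0.722, 0.692, -0.0, -0.001]
ft_force: [0.2, 0.5, -0.8]
width: 0.0383
grip_force: 30.0
```

>>> arm_command(
  moves=[-3,0,0,0,-2.9,0,0,0,-2.4,0,0,0,-1.6,0,0,0,-0.8,0,0,0,0,0,0,0,0,0,0,0,0,0,0,0],
)

```text
time: 13.92
ee_pos: [0.4452, -0.2851, 0.2025]
eef_rot: [0.721, 0.693, 0.0, -0.0]
ft_force: [0.4, -0.9, -2.2]
width: 0.0384
grip_force: 30.0
```

```bash
python3 - <<'E'
from bench import r
from h import *
np.set_printoptions(precision=4,suppress=True)
s=r.read_state();X=R.from_quat(s['eef_rot']).as_matrix()[:,0];print(s['time'],s['ee_pos'],X,s['width'],s['joint_positions'])
S=r.camera_info('scene');a=r.camera('scene')[:,:,::-1];w=r.camera('wrist')[:,:,::-1];W=r.camera_info('wrist')
c=np.zeros((400,790,3),np.uint8);c[:400,:440]=cv2.resize(a[100:300,40:260],(440,400));c[:256,445:786]=cv2.resize(w,(341,256));cv2.imwrite('pics/k.png',c)
for n,ci,i in(('S',S,a),('W',W,w)):
    m=cv2.inRange(cv2.cvtColor(np.ascontiguousarray(i),cv2.COLOR_BGR2HSV),(0,110,40),(14,255,255))
    for c in cv2.findContours(m,0,2)[0]:
        if cv2.contourArea(c)>250: e=cv2.fitEllipse(c);print(n,cv2.contourArea(c),cv2.boundingRect(c),e,plane(ci,*e[0],.02))
E
```

```text
13.9167 [ 0.4452 -0.2851  0.2025] [0.0394 0.9992 0.0005] 0.038350796274529315 [ 1.0519  0.1863 -0.6312  1.7157  0.114   1.2769  0.3564]
S 1187.0 (123, 216, 43, 39) ((144.05752563476562, 235.4777374267578), (36.89646911621094, 41.93318176269531), 71.35381317138672) [ 0.4537 -0.2949  0.02  ]
S 291.0 (486, 180, 22, 21) ((496.69561767578125, 189.47027587890625), (18.45475959777832, 20.709228515625), 25.51456642150879) [0.5649 0.6083 0.02  ]
S 1053.0 (0, 39, 28, 84) ((8.92924976348877, 95.52052307128906), (21.165977478027344, 119.40447235107422), 163.68736267089844) [-0.492  -0.6874  0.02  ]
W 4447.0 (214, 135, 80, 73) ((253.61471557617188, 172.36280822753906), (72.28450775146484, 81.10246276855469), 90.05879974365234) [ 0.4443 -0.2883  0.02  ]
```

View pics/k.png

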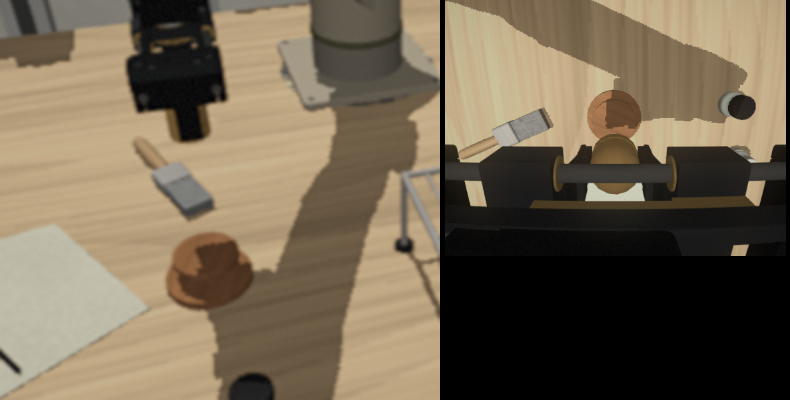

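```bash
python3 - <<'E'
from bench import r
from h import *
S=r.camera_info('scene');W=r.camera_info('wrist');T=r.camera_info('top')
print(plane(S,142.3,228.3,.04),plane(S,144.5,237.5,.005),plane(W,253.6,172.4,.005),plane(T,330.5,243.1,.005))
a=cv2.imread('pics/k.png')[225:315,160:260];print(cv2.imwrite('pics/l.png',cv2.resize(a,None,fx=5,fy=5,interpolation=2)))
E
```

```text
[ 0.45205214 -0.29550641  0.04      ] [ 0.44375773 -0.29490904  0.005     ] [ 0.44405812 -0.29151467  0.005     ] [ 0.44501721 -0.29559194  0.005     ]
True
```

View pics/l.png

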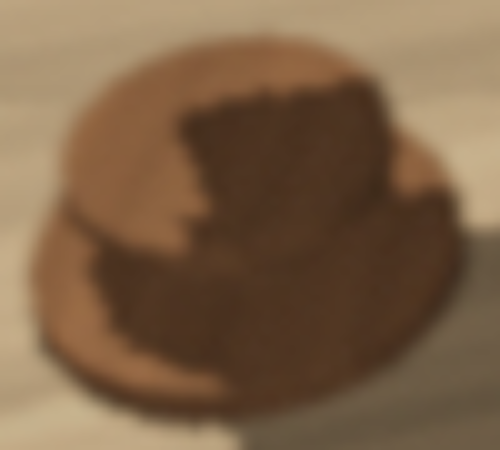

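The enlarged stand view shows the top disc centred at (227,147). All views agree on about (0.446, -0.294). I'll lower the dome there.

>>> arm_command(
  moves=[-0.9,0.1,1,0,0,0,2,0,0,0,2.5,0,0,0,2.5,0,0,0,2.5,0,0,0,2,0,0,0,1.2,0,0,0,0.7,0,0,0,0.4,0,0,0,0,0,0,0,0,0],
)

```text
time: 14.93
ee_pos: [0.446, -0.2963, 0.0554]
eef_rot: [0.722, 0.692, 0.0, 0.001]
ft_force: [-0.1, 0.4, -1.5]
width: 0.0384
grip_force: 30.0
```

>>> arm_command(
  moves=[0,0,0.2,0,0,0,0.2,0,0,0,0,0,0,0,0,0],
)

```text
time: 15.27
ee_pos: [0.4454, -0.296, 0.0508]
eef_rot: [0.722, 0.692, -0.0, 0.0]
ft_force: [0.1, 0.1, -0.7]
width: 0.0382
grip_force: 30.0
```

>>> arm_command(
  moves=[0,0,0.15,0,0,0,0.15,0,0,0,0,0,0,0,0,0],
)

```text
time: 15.6
ee_pos: [0.4455, -0.296, 0.0478]
eef_rot: [0.722, 0.692, -0.0, 0.0]
ft_force: [-0.8, 0.2, 2.7]
width: 0.0382
grip_force: 30.0
```

Contact is made: the vertical force rose from -0.7 to +2.7 N. I'll release and retreat.

>>> arm_command(
  moves=[0,0,0,0,0,0,0,0,0,0,0,0,0,0,0,0,0,0,0,0,0,0,0,0],
  fingers=75,
)

```text
time: 16.1
ee_pos: [0.4454, -0.2959, 0.0475]
eef_rot: [0.722, 0.692, 0.0, 0.0]
ft_force: [-0.6, 0.6, -0.3]
width: 0.0639
grip_force: 0.0
```

>>> arm_command(
  moves=[0,0,-1,0,0,0,-2,0,0,0,-2.5,0,0,0,-2.5,0,0,0,-2.5,0,0,0,-1.5,0,0,0,0,0,0,0,0,0],
)

```text
time: 16.77
ee_pos: [0.4458, -0.2962, 0.1688]
eef_rot: [0.722, 0.692, 0.0, 0.001]
ft_force: [-0.5, 0.1, -0.4]
width: 0.0655
grip_force: 0.0
```

```bash
python3 - <<'E'
from bench import r
from h import *
S=r.camera_info('scene');a=r.camera('scene')[:,:,::-1];w=r.camera('wrist')[:,:,::-1]
c=np.zeros((400,790,3),np.uint8);c[:400,:440]=cv2.resize(a[100:300,40:260],(440,400));c[:256,445:786]=cv2.resize(w,(341,256));cv2.imwrite('pics/m.png',c)
E
```

```text
(no output)
```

View pics/m.png

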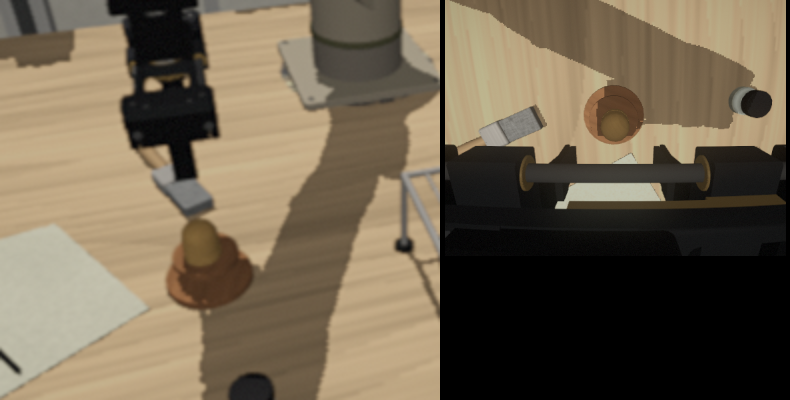

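Scene panel: the dome stands upright at (201,243), near the middle of the stand top. The gripper is clear of it.

```bash
python3 -c "
from bench import r
print(r.close_job())"
```

```text
the job is handed in; nothing more can be done
None
```

The job is handed in with no verdict returned: the dome stands released and upright near the middle of the painting stand, in about 17 s; I viewed 12 pictures, over the limit of 10, and the first grip caught the collar below the bar before I regripped.

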